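# Pin the light panel level and hold its pivot bolt while the nut is run up

### The job

The nut driver on the light-panel stand is already running slowly, but the locknut just spins its bolt round with it. First lock the panel level: drop the red-knobbed pin fully home in the hole in the bracket's front tab; then reach down into the narrow gap between the two legs of the bracket, beside the panel, take the brass bolt head between the fingers and keep it from turning until the nut has run up tight. Finish still holding the bolt head, with the pin in place, and leave everything else on the bench where it is.

Things in the scene. Friction and masses are not known exactly. Their poses are not given: they have to be found in the camera images.
- light_stand: Fixed stand with a level light panel. Origin on the bench under the brass bolt head; z up, y along the bolt axis towards the nut driver, x away from the bracket's front tab. The other entries give places in this frame, mm. Foot: aluminium bar x -60..60, y -320..210, top z 20. The dark near upright (y 20..29, x -28..28, top z 112) stands behind the bracket's near leg.
- bracket_gap (a point): Middle of the narrow gap that the bolt head is in, at bolt height: stand x 0, y -9.5, z 80. Grey U-bracket, open at the top and at both ends in x: bottom z 21..27, near leg y 15..20 (top z 105), far leg y -40..-34 (top z 92), both x -32..32; so the gap is 50 wide along y.
- panel_center (a point): Centre of the light panel's top: black slab with white lit top, stand x -40..250, y -270..-40, z 60..84. It begins just beyond the bracket's far leg.
- driver_back (a point): Back end of the blue nut driver, on the bolt axis: it lies along the stand's y, 40 thick (z 60..100), y 62..252, on a rest; its 28 thick steel socket, y 32..62, covers the nut.
- pin_hole (a point): Centre of the mouth of the pin hole, on the top of the bracket's front tab: stand x -100, y -9.5, z 27. 13 diameter, vertical, chamfered, through the 6 thick tab and on into the foot (27 deep in all). Tab: x -130..-32, y -40..20, nothing above it.
- head_center (a point): Centre of the brass hexagon bolt head: on the bolt axis, 80 above the bench, in the gap. 22 across flats, 25.4 across corners, 10 thick (stand y -5..5); towards the near leg follows a black spacer, 20 diameter, y 5..15. The head stays in place and only spins about the stand's y, at about 2 rad/s when free.
- bolt_head: The bolt head itself, which turns; origin at its centre, y along the bolt axis, white mark on its free end face. The locknut drags it with about 0.05 N m; with the nut tight the driver stalls at about 0.25 N m. A grip of 50 N or more holds it, at whatever angle the flats are caught.
- run_up (a joint): How far the nut has been run on to the bolt, rad. Starts at 0 to 3, stays there while the bolt turns along with the nut, grows at about 1.6 rad/s while the bolt head is held, and stops at 11, nut tight: 5 to 7 s of holding.
- lock_pin: Pin with the RED knob, upright in one of the block's two holes, tip 5 above the bench. Origin at the tip of its shank, z up. Shank 10 diameter, 25 long, lowest 6 tapered to 5; above it the knob, a cylinder 22 diameter, 34 high (25..59 above the tip); about 45 g. Fully home, the knob rests on the tab and the tip is 25 below the hole's mouth.
- pin_block: Fixed wooden block, 46 x 112 x 30 high, with two holes 64 apart along its y axis, each with a pin standing in it, 25 deep. Origin: centre of its underside.
- spare_pin: The same pin with a GREY knob, in the block's other hole; leave it alone. Origin at its tip.
- lens_a: Amber lens blank, 66 diameter, 6 thick, loose on the panel. Origin under its centre.
- lens_b: Green lens blank, 66 diameter, 6 thick, loose on the panel. Origin under its centre.
- mug: White mug, 82 diameter, 92 high. Origin under its centre.
- blower: Black rubber air blower standing upright, 66 diameter, 165 high with a thin red nozzle. Origin under its centre.
- spanner: Steel spanner, 190 long, lying flat. Origin under its middle.
- steel_bottle: Steel bottle with a black cap, 72 diameter, 210 high. Origin under its centre.
- parts_tray: Green two-part tray, 100 x 140 x 40 high. Origin under its centre.

How it is judged:
By the outcome, as a careful person would: the job done as asked, in the order asked, and still so for the second after the job is handed in, while the arm keeps its last pose, push and grip.
It also fails if it takes over 56 s, if anything falls off the work surface, if the arm or the gripper's body presses on something with over 40 N, if the wrist force passes 120 N, or if a joint passes its speed limit or range.

### The arm

A 6-joint arm with a two-finger parallel gripper is mounted at the origin on the work surface. World frame = base frame: x ahead of the robot, y to its left, z up, the work surface at z = 0. Lengths are in m, angles in rad, forces in N, time in s.
With the tool pointing down it reaches from about 0.375 to 0.9 m from the base axis. Payload 3.1 kg.
Tool frame: the origin (TCP) lies between the finger pads, 19 mm behind the fingertips; this is the grasp point; z points along the fingers, y is the line along which they close (so a half turn about z gives the same grasp; the last joint's range is limited). The gripper opens to 85 mm and grips with 20 to 120 N. Pads are 22 mm wide; open, the fingers measure 114 mm over their backs; the gripper's body (76 mm by 85 mm) begins 54 mm behind the grasp point. The pads swing forward as they close: fully open they stand 13 mm farther back than shut.
Start: joints at [1.141, 0.527, 1.433, -0, 1.181, -0.178], TCP at [0.156, 0.605, 0.25] pointing down, gripper open.
Joint ranges: [-3.08, 3.08], [-0.75, 2.2], [0.22, 2.44], [-1.43, 4.57], [0, 2.65], [-2.85, 2.85]. Speed limits (rad/s): [2.79, 2.79, 3.14, 3.14, 3.14, 3.14].

### API

Orientations are given as a unit quaternion [x, y, z, w].
In Python, from station import manip gives the robot as it stands.
- The arm moves only by the tool drive_tool, never from a script. Its argument "plan" is a list of rows, each a list of 7 numbers: the shift along the tool's x, y, z in m, then the turn, a rotation vector about the tool's x, y, z in degrees, then the opening, from -1 (shut) to 1 (fully open). In form: [[x, y, z, wx, wy, wz, gripper], ...]. A call has 1 to 10 rows; each row shifts and turns the commanded pose from where the row before left it, along the tool's axes as they then stand; what a row does not reach is not made up. A row lasts 1/10 s, in which the tool goes at most 50 mm and 8.59 degrees, less where a joint would pass 70% of its speed; a pose out of reach is approached as far as the arm can. A call is refused whole if a number of a shift passes 0.05 or a number of a turn 8.59, either way. A call with a gripper value outside its range is refused whole. The fingers move at their own pace and stop on an object; "newtons" is the grip in N (left out, the last holds). Time passes only in rows, so rows that do not move let the fingers close. It gives the time, the measured TCP pose, the force, the opening and the grip force at its end, in the units of the state.
- manip.sense(): the state, without advancing time (a new reading comes with each control period).
- manip.snapshot(name): name is "scene" or "top" or "wrist"; returns a dict with "image" (480x640x3 uint8, red, green, blue), "z_map" (480x640 float32, m along the optical axis (not along the pixel's ray), 0 where there is no reading), "fov_y" (degrees; the focal length in pixels is half the picture's height over the tangent of half this angle, whatever the lens; pixels are square), "cx", "cy" (the principal point, pixels), "k1" (the pictures are not rectified: a ray, as slopes to the right and down, at radius r is drawn at 1 + k1 r^2 times it, then the intrinsics apply), "extrinsics" (4x4, takes a point from camera to world coordinates); the wrist camera has in their place "mount" (4x4, takes a point from camera to tool coordinates, whose origin is the TCP and whose axes are the flange's). Camera axes: x right, y up, looking along -z (the intrinsics and any distortion apply to the point x, -y, -z); pixel columns grow to the right and rows downward; lengths in m; the calibration is good to about 2 mm. A picture is of the moment at which its call begins: read the wrist's pose just before it.
- manip.sign_off(): hands the job in; it is judged then, once.
The state is a dict: "t": time; "q": joint angles; "qd": joint speeds; "tau": joint torques, N m; "tcp_pos": TCP position; "tool_rot": TCP orientation; "force": force on the tool from outside, world axes, zero at the start; "ft_torque": the same for the moment, N m; "finger_gap": opening from 0.0 (shut) to 1.0 (fully open); "gripper_force": force on a finger pad.
Only numpy, scipy, OpenCV 4.12 (cv2) and the standard library are available. Lean on these libraries where they do the work, as an engineer would, in place of code of your own. Each camera call takes 0.05 s, during which the arm holds its last target. There are 200 camera calls.

## Working session

There is one attempt and no reset: what is moved stays moved. The work goes in short steps, Python scripts to look and compute and a tool call to move; the robot and the scene stay as the last step left them, time stands still between calls to the robot, and variables do not carry over. Pictures are saved under pics/ and viewed, at most 10 in all, crops included, and the job is handed in when it is done.

Besides the shell and the picture viewer there is one more tool, called after ">>>" as name([rows], argument=value, ...), one row to a line, values as JSON. drive_tool: Moves the arm, as the interface text tells. Its arguments: {"type":"object","properties":{"plan":{"type":"array"},"newtons":{"type":"number"}},"required":["plan"]}

```bash
mkdir -p pics; cat > h.py <<'E'
import numpy as np, cv2
from scipy.spatial.transform import Rotation as R
from station import manip
def T(s):
    M=np.eye(4); r=np.array(s["tool_rot"]); M[:3,:3]=R.from_quat(r).as_matrix() if r.size==4 else r; M[:3,3]=s["tcp_pos"]; return M
def snap(name):
    s=manip.sense(); d=manip.snapshot(name)
    d["E"]=np.array(d["extrinsics"]) if "extrinsics" in d else T(s)@np.array(d["mount"])
    h=d["image"].shape[0]; d["f"]=h/2/np.tan(np.radians(d["fov_y"])/2); return d
def rays(d,uv):
    uv=np.atleast_2d(uv).astype(float); p=(uv-[d["cx"],d["cy"]])/d["f"]
    q=p.copy()
    for _ in range(20): q=p/(1+d["k1"]*(q**2).sum(1,keepdims=True))
    return np.c_[q[:,0],-q[:,1],-np.ones(len(q))]
def plane(d,uv,z):
    r=rays(d,uv)@d["E"][:3,:3].T; o=d["E"][:3,3]; return o+r*((z-o[2])/r[:,2])[:,None]
def depth(d,uv):
    uv=np.atleast_2d(uv); Z=d["z_map"][uv[:,1].astype(int),uv[:,0].astype(int)]
    return (rays(d,uv)*Z[:,None])@d["E"][:3,:3].T+d["E"][:3,3]
def proj(d,P):
    c=(np.atleast_2d(P)-d["E"][:3,3])@d["E"][:3,:3]; q=np.c_[c[:,0]/-c[:,2],-c[:,1]/-c[:,2]]
    return q*(1+d["k1"]*(q**2).sum(1,keepdims=True))*d["f"]+[d["cx"],d["cy"]]
def save(d,n): cv2.imwrite(f"pics/{n}.png",d["image"][:,:,::-1])
E
python3 - <<'E'
from h import *
print(manip.sense())
for n in("scene","top"):
    d=snap(n); save(d,n); np.savez("/tmp/"+n,**{k:v for k,v in d.items()}); print(n,d["fov_y"],d["k1"],d["E"].round(3).tolist())
E
```

```text
{'t': 0.0, 'q': array([ 1.14045312e+00,  5.28458375e-01,  1.43390984e+00, -4.94796089e-06,
        1.18143203e+00, -1.78476165e-01]), 'qd': array([-0.00148556,  0.00041293,  0.00061251,  0.00152026,  0.00100108,
       -0.00142439]), 'tau': array([ 6.57410292e-04, -4.42348981e+01, -1.78023577e+01, -1.64447497e-04,
        8.43127171e-03,  7.79646854e-06]), 'tcp_pos': array([0.15542409, 0.60465506, 0.24903599]), 'tool_rot': array([ 1.25599908e-01,  9.92080362e-01, -1.05373532e-03, -3.28658777e-04]), 'force': array([-0.55829847,  0.72680288,  0.27582929]), 'ft_torque': array([-0.00660349,  0.02598274,  0.0211211 ]), 'gripper_force': 0.0, 'finger_gap': 1.0002628160495137}
scene 53.97525391212968 -0.07431819098557402 [[-0.392, -0.521, 0.758, 1.597], [0.92, -0.229, 0.318, 0.397], [0.008, 0.822, 0.57, 0.852], [0.0, 0.0, 0.0, 1.0]]
top 55.08623464905799 -0.08245432850347419 [[-0.12, 0.97, -0.211, 0.343], [-0.993, -0.118, 0.023, -0.026], [-0.003, 0.212, 0.977, 1.293], [0.0, 0.0, 0.0, 1.0]]
```

View pics/top.png

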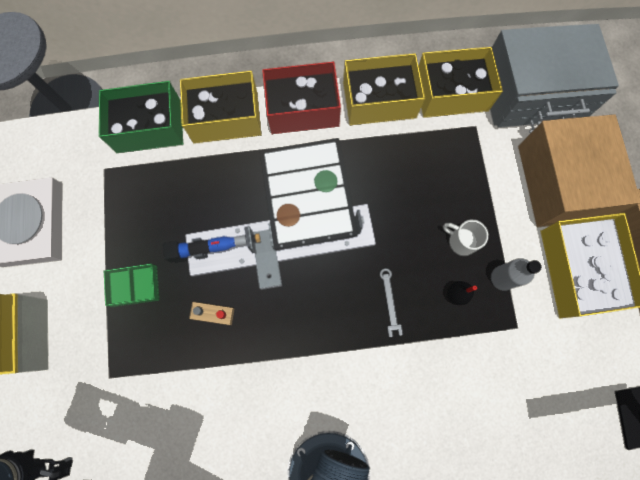

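View pics/scene.png

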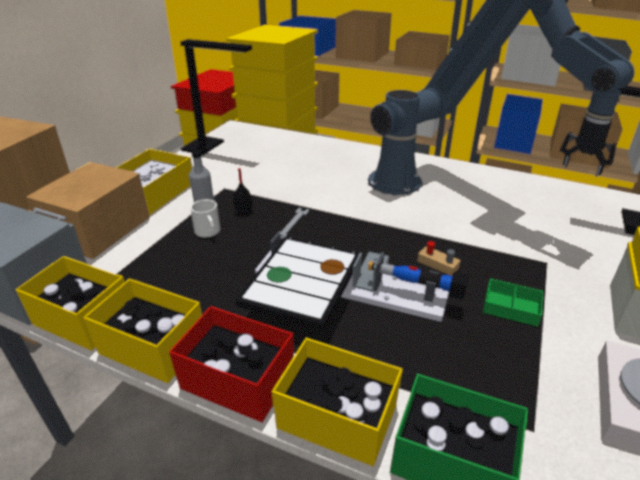

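Top view: stand around (270,240), with the driver to the left at (210,245), the tab at (267,270), the red knob at (221,314) and the grey knob at (198,311). The scene view agrees. Now I'll measure.

```bash
python3 - <<'E'
from h import *
L=lambda n:{k:v[()] if v.ndim==0 else v for k,v in np.load("/tmp/"+n+".npz",allow_pickle=True).items()}
d=L("top"); im=d["image"]; hsv=cv2.cvtColor(im,cv2.COLOR_RGB2HSV)
H,S,V=[hsv[:,:,i].astype(int) for i in range(3)]
def cents(m,n,z,box=(180,120,380,335)):
    mm=np.zeros(m.shape,np.uint8); x0,y0,x1,y1=box; mm[y0:y1,x0:x1]=m[y0:y1,x0:x1]
    k,l,st,c=cv2.connectedComponentsWithStats(mm)
    for i in range(1,k):
        if st[i,4]>5: print(n,st[i].tolist(),c[i].round(1),plane(d,c[i],z)[0].round(4), depth(d,c[i])[0].round(3))
cents(((H<6)|(H>174))&(S>150)&(V>80),"red",.064)
cents((H>10)&(H<28)&(S>120)&(V>60),"brass/wood",.09)
cents((H>105)&(H<125)&(S>150)&(V>60),"blue",.1)
# panel via depth: height map
v,u=np.mgrid[120:335,170:390]; uv=np.c_[u.ravel(),v.ravel()]
P=depth(d,uv); Vv=V[uv[:,1],uv[:,0]]; Ss=S[uv[:,1],uv[:,0]]
m=(abs(P[:,2]-.084)<.02)&(Vv>170)&(Ss<40)
r=cv2.minAreaRect((P[m][:,:2]*1000).astype(np.float32)); print("panel white",r,cv2.boxPoints(r).round(1).tolist(),np.median(P[m][:,2]))
m=(abs(P[:,2]-.020)<.008)&(Vv>120)&(Ss<40)
r=cv2.minAreaRect((P[m][:,:2]*1000).astype(np.float32)); print("foot",r,m.sum(),np.median(P[m][:,2]))
c=cv2.resize(im[215:335,175:385],None,fx=3.8,fy=3.8,interpolation=cv2.INTER_CUBIC); cv2.imwrite("pics/topc.png",c[:,:,::-1])
E
```

```text
red [212, 242, 6, 2, 7] [214.4 242.4] [0.6428 0.2356 0.064 ] [0.632 0.226 0.108]
red [216, 311, 9, 7, 52] [220.2 314.1] [0.4463 0.2346 0.064 ] [0.446 0.235 0.063]
brass/wood [182, 120, 79, 23, 1354] [221.  129.1] [0.9646 0.1893 0.09  ] [0.976 0.193 0.069]
brass/wood [350, 120, 30, 5, 93] [361.8 121.2] [ 0.9393 -0.2123  0.09  ] [ 0.976 -0.224  0.015]
brass/wood [256, 235, 3, 6, 17] [257.1 237.4] [0.6364 0.1146 0.09  ] [0.636 0.114 0.093]
blue [208, 237, 26, 14, 242] [221.1 243.8] [0.628  0.2103 0.1   ] [0.628 0.211 0.099]
blue [180, 243, 9, 15, 116] [183.5 249.9] [0.6238 0.312  0.1   ] [0.624 0.313 0.098]
panel white ((782.259033203125, 61.93115234375), (507.60516357421875, 326.93255615234375), 83.04752349853516) [[589.2999877929688, -170.1999969482422], [913.7999877929688, -209.8000030517578], [975.2000122070312, 294.1000061035156], [650.7000122070312, 333.70001220703125]] 0.08431159288655432
foot ((687.61279296875, 41.467742919921875), (654.75390625, 390.7687683105469), 72.24208068847656) 3844 0.02050746992745367
```

View pics/topc.png

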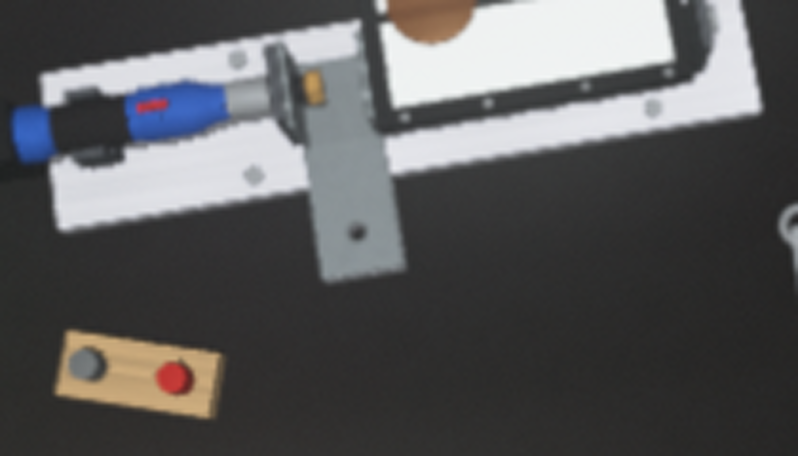

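```bash
python3 - <<'E'
from h import *
L=lambda n:{k:v[()] if v.ndim==0 else v for k,v in np.load("/tmp/"+n+".npz",allow_pickle=True).items()}
d=L("top")
c=lambda *a:np.array(a)/3.8+[175,215]-.37
print("foot",plane(d,[c(58,230),c(762,112),c(40,72)],.02).round(4).tolist())
print("hole",plane(d,[c(358,232)],.027).round(4),"tab front",plane(d,[c(322,282),c(406,268)],.027).round(4).tolist())
print("knobs",plane(d,[c(174,378),c(87,364)],.064).round(4).tolist())
f=plane(d,[c(58,230),c(762,112)],.02)[:,:2]; y=f[0]-f[1]; y/=np.linalg.norm(y); x=np.array([y[1],-y[0]])
print("yaw",np.degrees(np.arctan2(x[1],x[0])))
h=plane(d,[c(358,232)],.027)[0,:2]; print("head from hole",h+.1*x+.0095*y)
E
```

```text
foot [[0.568, 0.3209, 0.02], [0.5937, -0.2074, 0.02], [0.6896, 0.3273, 0.02]]
hole [[0.5392 0.0993 0.027 ]] tab front [[0.5058, 0.1289, 0.027], [0.5087, 0.0672, 0.027]]
knobs [[0.4462, 0.2341, 0.064], [0.4629, 0.2946, 0.064]]
yaw 2.7819427566950585
head from hole [0.6385864 0.1136755]
```

Stand yaw is about 2.8°, with the hole near (0.539, 0.099), the head near (0.639, 0.114) and the red pin near (0.446, 0.234). The grey pin lies along the block axis, so I'll close the fingers across the block.

>>> drive_tool([
  [-0.0374,-0.0287,0.007,0,0,0,1],
  [-0.0374,-0.0287,0.007,0,0,0,1],
  [-0.0374,-0.0287,0.007,0,0,0,1],
  [-0.0374,-0.0287,0.007,0,0,0,1],
  [-0.0374,-0.0287,0.007,0,0,0,1],
  [-0.0374,-0.0287,0.007,0,0,0,1],
  [-0.0374,-0.0287,0.007,0,0,0,1],
  [-0.0374,-0.0287,0.007,0,0,0,1],
  [-0.0374,-0.0287,0.007,0,0,0,1],
  [-0.0374,-0.0287,0.007,0,0,0,1],
], newtons=40)

```text
t: 1.1
tcp_pos: [0.4471, 0.2325, 0.1796]
tool_rot: [0.126, 0.992, -0.0, -0.0]
force: [0.3, 1.5, -0.1]
finger_gap: 0.998
gripper_force: 0.0
```

>>> drive_tool([
  [0,0,0,0,0,8.5,1],
  [0,0,0,0,0,8.5,1],
  [0,0,0,0,0,8.5,1],
  [0,0,0,0,0,8.5,1],
  [0,0,0,0,0,8.5,1],
  [0,0,0,0,0,8.5,1],
  [0,0,0,0,0,8.5,1],
  [0,0,0,0,0,8.5,1],
  [0,0,0,0,0,8.5,1],
  [0,0,0,0,0,8.5,1],
])

```text
t: 2.1
tcp_pos: [0.4461, 0.2341, 0.1797]
tool_rot: [0.765, 0.644, -0.0, -0.0]
force: [-0.3, 0.8, -0.2]
finger_gap: 1.0
gripper_force: 0.0
```

>>> drive_tool([
  [0,0,0,0,0,6,1],
  [0,0,0,0,0,0,1],
  [0,0,0,0,0,0,1],
])

```text
t: 2.4
tcp_pos: [0.4462, 0.2341, 0.1798]
tool_rot: [0.795, 0.607, -0.0, -0.0]
force: [0.3, -0.1, -0.3]
finger_gap: 1.0
gripper_force: 0.0
```

```bash
cat > w.py <<'E'
from h import *
import sys
s=manip.sense(); M=T(s); print("t",s["t"],"tcp",M[:3,3].round(4),"yawY",np.degrees(np.arctan2(M[1,1],M[0,1])).round(2),"z",M[:3,2].round(4),"gap",s["finger_gap"],s["gripper_force"],s["force"].round(1))
d=snap("wrist"); save(d,sys.argv[1]); np.savez("/tmp/"+sys.argv[1],**d)
E
cat >> h.py <<'E'
def load(n): return {k:v[()] if v.ndim==0 else v for k,v in np.load("/tmp/"+n+".npz",allow_pickle=True).items()}
def blob(d,m,z,n):
    k,l,st,c=cv2.connectedComponentsWithStats(m.astype(np.uint8)); i=1+np.argmax(st[1:,4])
    (cx,cy),r=cv2.minEnclosingCircle(np.argwhere(l==i)[:,::-1].astype(np.float32))
    print(n,st[i].tolist(),"cen",c[i].round(1),plane(d,c[i],z)[0].round(4),"circ",round(cx,1),round(cy,1),round(r,1),plane(d,[cx,cy],z)[0].round(4))
E
python3 w.py w1; python3 - <<'E'
from h import *
d=load("w1"); hsv=cv2.cvtColor(d["image"],cv2.COLOR_RGB2HSV).astype(int); H,S,V=hsv[...,0],hsv[...,1],hsv[...,2]
blob(d,((H<6)|(H>174))&(S>140)&(V>60),.064,"red")
E
```

```text
t 2.4 tcp [0.4462 0.2341 0.1798] yawY -15.3 z [-5.e-04 -1.e-04 -1.e+00] gap 0.9999845083358654 0.0 [ 0.3 -0.1 -0.3]
red [303, 195, 35, 47, 1303] cen [320.1 217.9] [0.4467 0.2412 0.064 ] circ 320.5 217.9 23.1 [0.4469 0.2411 0.064 ]
```

View pics/w1.png

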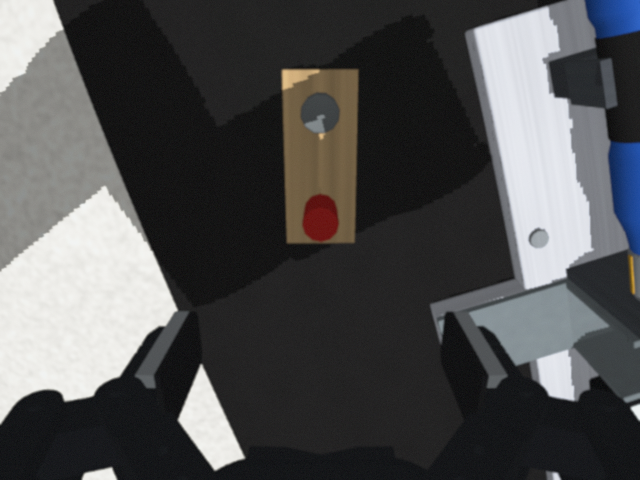

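Wrist view: red knob at (320,218), seen slightly from the side, grey knob at (320,112). I'll use the depth to isolate the knob's top.

```bash
python3 - <<'E'
from h import *
d=load("w1"); print(d["E"].round(3).tolist()); hsv=cv2.cvtColor(d["image"],cv2.COLOR_RGB2HSV).astype(int); H,S,V=hsv[...,0],hsv[...,1],hsv[...,2]
m=((H<6)|(H>174))&(S>140)&(V>60)
uv=np.argwhere(m)[:,::-1]; P=depth(d,uv); print(np.percentile(P[:,2],[5,25,50,75,95]).round(4))
t=np.zeros_like(m); k=P[:,2]>P[:,2].max()-.006; t[uv[k][:,1],uv[k][:,0]]=1
blob(d,t,.064,"top")
for v in range(195,242,4): print(v,V[v,318:322].mean(),depth(d,[[320,v]])[0].round(4))
# hole & brass in this view? block corners
E
```

```text
[[0.964, 0.25, 0.087, 0.468], [-0.264, 0.912, 0.313, 0.315], [-0.001, -0.325, 0.946, 0.304], [0.0, 0.0, 0.0, 1.0]]
[0.0415 0.0607 0.0639 0.0645 0.0652]
top [327, 204, 1, 1, 1] cen [327. 204.] [0.4528 0.2482 0.064 ] circ 327.0 204.0 0.0 [0.4528 0.2482 0.064 ]
195 93.5 [0.4482 0.2473 0.0352]
199 91.75 [0.4484 0.2477 0.0467]
203 92.25 [0.4485 0.248  0.0569]
207 98.75 [0.4484 0.2477 0.0645]
211 109.5 [0.4477 0.245  0.0634]
215 107.5 [0.4472 0.2433 0.0655]
219 108.5 [0.4465 0.2405 0.064 ]
223 108.5 [0.4458 0.2383 0.0645]
227 107.5 [0.4452 0.236  0.065 ]
231 107.75 [0.4444 0.2331 0.0635]
235 107.0 [0.4438 0.2307 0.0637]
239 106.25 [0.4432 0.2286 0.0644]
```

>>> drive_tool([
  [0.002,-0.001,0.035,0,0,0,1],
  [0,0,0.035,0,0,0,1],
  [0,0,0.03,0,0,0,1],
  [0,0,0.02,0,0,0,1],
  [0,0,0.006,0,0,0,1],
  [0,0,0,0,0,0,1],
  [0,0,0,0,0,0,-1],
  [0,0,0,0,0,0,-1],
  [0,0,0,0,0,0,-1],
  [0,0,0,0,0,0,-1],
], newtons=40)

```text
t: 3.45
tcp_pos: [0.4464, 0.2365, 0.0548]
tool_rot: [0.796, 0.606, 0.001, 0.0]
force: [-0.1, 0.1, 0.2]
finger_gap: 0.326
gripper_force: 0.0
```

>>> drive_tool([
  [0,0,0,0,0,0,-1],
  [0,0,0,0,0,0,-1],
  [0,0,0,0,0,0,-1],
  [0,0,0,0,0,0,-1],
  [0,0,0,0,0,0,-1],
])

```text
t: 3.95
tcp_pos: [0.4463, 0.2365, 0.0548]
tool_rot: [0.796, 0.606, 0.001, 0.0]
force: [-0.7, -0.4, 6.3]
finger_gap: 0.238
gripper_force: 38.9
```

>>> drive_tool([
  [0,0,-0.01,0,0,0,-1],
  [0,0,-0.03,0,0,0,-1],
  [0,0,-0.04,0,0,0,-1],
  [0,0,-0.045,0,0,0,-1],
  [-0.027,0.0315,0,0,0,0,-1],
  [-0.027,0.0315,0,0,0,0,-1],
  [-0.027,0.0315,0,0,0,0,-1],
  [-0.027,0.0315,0,0,0,0,-1],
  [0,0,0,0,0,0,-1],
  [0,0,0,0,0,0,-1],
])

```text
t: 4.95
tcp_pos: [0.5386, 0.0979, 0.1792]
tool_rot: [0.796, 0.605, -0.0, -0.0]
force: [-0.3, 0.2, -1.2]
finger_gap: 0.239
gripper_force: 39.8
```

```bash
python3 w.py w2
```

```text
t 4.95 tcp [0.5386 0.0979 0.1792] yawY -15.57 z [-8.e-04  4.e-04 -1.e+00] gap 0.23925435627337338 39.80512310285121 [-0.3  0.2 -1.2]
```

View pics/w2.png

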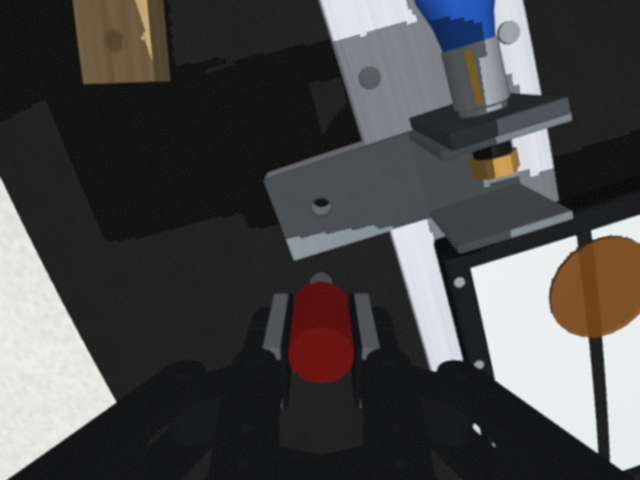

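Wrist view: hole at about (321,206), held knob top at (321,356), brass head at (495,165). I'll compare the hole with the pin in the same camera.

```bash
python3 - <<'E'
from h import *
d=load("w2"); g=cv2.cvtColor(d["image"],cv2.COLOR_RGB2GRAY); print(g[192:222:2,306:338:2])
hsv=cv2.cvtColor(d["image"],cv2.COLOR_RGB2HSV).astype(int); H,S,V=hsv[...,0],hsv[...,1],hsv[...,2]
bg=cv2.medianBlur(g,41).astype(int); m=np.zeros(g.shape,bool); m[190:224,304:340]=abs(g.astype(int)-bg)[190:224,304:340]>7
blob(d,m,.027,"hole")
m=((H<6)|(H>174))&(S>140)
uv=np.argwhere(m)[:,::-1]; P=depth(d,uv); zt=.1792+.0092; k=abs(P[:,2]-zt)<.004; print("z",np.percentile(P[:,2],[50,75,95]))
t=np.zeros_like(m); t[uv[k][:,1],uv[k][:,0]]=1; blob(d,t,zt,"knobtop")
b=(H>10)&(H<28)&(S>110)&(V>60); b[:,:400]=0; b[:130]=0; b[200:]=0; blob(d,b,.09,"brass")
E
```

```text
[[ 79  77  79  77  78  79  78  78  77  76  78  76  76  77  79  78]
 [ 78  78  79  77  78  76  77  77  77  79  77  77  76  76  76  77]
 [ 78  75  76  79  79  76  74  72  73  76  76  77  77  77  78  77]
 [ 77  77  77  79  73  64  52  50  48  57  69  75  77  77  78  78]
 [ 76  75  75  72  56  31  19  19  22  26  41  61  74  79  77  76]
 [ 74  77  74  70  40  18  22  20  23  23  24  46  71  76  76  78]
 [ 74  74  74  84  70  36  21  18  17  22  41  78  84  74  78  76]
 [ 76  76  74  91  97  86  63  51  48  65  90  99  87  71  77  78]
 [ 75  77  72  89 100 103 103 100  99 101 103  99  82  73  76  78]
 [ 77  76  75  78  97 102 105 104 106 104 103  93  72  74  77  75]
 [ 77  77  74  73  80  98 103 104 105 102  97  80  75  76  77  77]
 [ 78  76  76  76  73  80  90  92  91  86  74  74  77  78  77  77]
 [ 76  75  77  77  78  76  72  74  73  73  72  76  78  78  76  78]
 [ 78  77  77  76  77  76  74  77  75  77  77  76  76  76  77  77]
 [ 79  79  77  78  78  77  78  78  77  77  76  76  77  77  79  79]]
hole [312, 197, 19, 18, 263] cen [320.8 205.5] [0.5387 0.1021 0.027 ] circ 320.8 205.1 9.7 [0.5387 0.1024 0.027 ]
z [0.18761005 0.18860044 0.18928823]
knobtop [288, 320, 67, 63, 3299] cen [320.7 351.7] [0.5383 0.1003 0.1884] circ 320.7 351.6 34.0 [0.5383 0.1003 0.1884]
brass [470, 149, 49, 30, 923] cen [494.7 165.8] [0.6344 0.1161 0.09  ] circ 494.0 162.5 25.0 [0.6343 0.1179 0.09  ]
```

>>> drive_tool([
  [0.0036,-0.0003,0,0,0,0,-1],
  [0,0,0.03,0,0,0,-1],
  [0,0,0.03,0,0,0,-1],
  [0,0,0.02,0,0,0,-1],
  [0,0,0.014,0,0,0,-1],
  [0,0,0,0,0,0,-1],
  [0,0,0,0,0,0,-1],
])

```text
t: 5.7
tcp_pos: [0.5388, 0.1034, 0.0852]
tool_rot: [0.795, 0.606, -0.0, -0.0]
force: [-0.2, -0.4, -0.5]
finger_gap: 0.244
gripper_force: 39.8
```

>>> drive_tool([
  [0,0,0.005,0,0,0,-1],
  [0,0,0.005,0,0,0,-1],
  [0,0,0.003,0,0,0,-1],
  [0,0,0.003,0,0,0,-1],
  [0,0,0,0,0,0,-1],
])

```text
t: 6.2
tcp_pos: [0.5393, 0.1019, 0.0687]
tool_rot: [0.796, 0.606, -0.0, 0.0]
force: [0.7, -1.2, -1.1]
finger_gap: 0.238
gripper_force: 39.8
```

>>> drive_tool([
  [0,0,0.005,0,0,0,-1],
  [0,0,0.005,0,0,0,-1],
  [0,0,0.003,0,0,0,-1],
  [0,0,0.002,0,0,0,-1],
  [0,0,0.001,0,0,0,-1],
  [0,0,0.001,0,0,0,-1],
  [0,0,0,0,0,0,-1],
])

```text
t: 6.9
tcp_pos: [0.5394, 0.102, 0.0519]
tool_rot: [0.796, 0.606, -0.0, 0.0]
force: [0.8, -4.0, 0.2]
finger_gap: 0.243
gripper_force: 39.9
```

>>> drive_tool([
  [0,0,0.001,0,0,0,-1],
  [0,0,0.0005,0,0,0,-1],
  [0,0,0,0,0,0,-1],
])

```text
t: 7.2
tcp_pos: [0.5394, 0.102, 0.0518]
tool_rot: [0.796, 0.606, 0.0, 0.0]
force: [-2.2, -4.6, 8.8]
finger_gap: 0.244
gripper_force: 40.9
```

>>> drive_tool([
  [0,0,0,0,0,0,0],
  [0,0,0,0,0,0,0.2],
  [0,0,0,0,0,0,0.2],
  [0,0,0,0,0,0,0.2],
  [0,0,0,0,0,0,0.2],
  [0,0,-0.02,0,0,0,0.2],
  [0,0,-0.04,0,0,0,0.2],
  [0,0,-0.04,0,0,0,0.2],
  [0,0,-0.03,0,0,0,0.2],
  [0,0,0,0,0,0,0.2],
])

```text
t: 8.2
tcp_pos: [0.5422, 0.1024, 0.1848]
tool_rot: [0.796, 0.606, 0.004, 0.003]
force: [0.8, 0.6, -0.1]
finger_gap: 0.606
gripper_force: 0.0
```

```bash
python3 w.py w3
```

```text
t 8.2 tcp [0.5422 0.1024 0.1848] yawY -15.42 z [ 0.0096  0.     -1.    ] gap 0.6058275706576549 0.0 [ 0.8  0.6 -0.1]
```

View pics/w3.png

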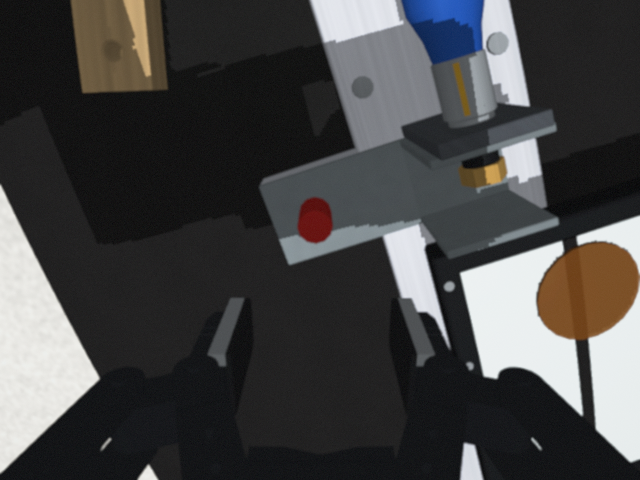

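Pin is in place on the tab (315,220), brass head at (484,172). I'll turn to the stand's axes and move above the head.

>>> drive_tool([
  [0,0,0,0,0,-6.1,1],
  [0,0,0,0,0,-6.1,1],
  [0,0,0,0,0,-6.0,1],
  [0.0013,0.033,0,0,0,0,1],
  [0.0014,0.033,0,0,0,0,1],
  [0.0014,0.0336,0,0,0,0,1],
  [0,0,0,0,0,0,1],
  [0,0,0,0,0,0,1],
  [0,0,0,0,0,0,1],
])

```text
t: 9.15
tcp_pos: [0.6365, 0.1112, 0.1788]
tool_rot: [0.69, 0.724, -0.002, -0.002]
force: [-0.7, 0.9, 0.3]
finger_gap: 1.001
gripper_force: 0.0
```

```bash
python3 w.py w4; python3 - <<'E'
from h import *
d=load("w3"); hsv=cv2.cvtColor(d["image"],cv2.COLOR_RGB2HSV).astype(int); H,S,V=hsv[...,0],hsv[...,1],hsv[...,2]
uv=np.argwhere(((H<6)|(H>174))&(S>140))[:,::-1]; P=depth(d,uv); print("knob z",np.percentile(P[:,2],[50,75,95]).round(4))
d=load("w4"); hsv=cv2.cvtColor(d["image"],cv2.COLOR_RGB2HSV).astype(int); H,S,V=hsv[...,0],hsv[...,1],hsv[...,2]
uv=np.argwhere(((H<6)|(H>174))&(S>140))[:,::-1]; P=depth(d,uv); print("knob z w4",np.percentile(P[:,2],[50,75,95]).round(4) if len(P) else 0)
b=(H>10)&(H<28)&(S>110)&(V>60); blob(d,b,.08,"brass")
n=.111;P=np.array([[.6386,.1155,.08],[.6386+.0005,.1105,.092]]); print(proj(d,P).round(1))
E
```

```text
t 9.15 tcp [0.6365 0.1112 0.1788] yawY 2.78 z [-0.0046  0.     -1.    ] gap 1.0013447095062253 0.0 [-0.7  0.9  0.3]
knob z [0.0608 0.0614 0.0621]
knob z w4 [0.0611 0.0621 0.1065]
brass [351, 332, 101, 88, 6769] cen [399.9 375.5] [0.6894 0.022  0.08  ] circ 401.4 376.4 51.2 [0.6904 0.0214 0.08  ]
[[327.6 232.6]
 [328.3 249.1]]
```

View pics/w4.png

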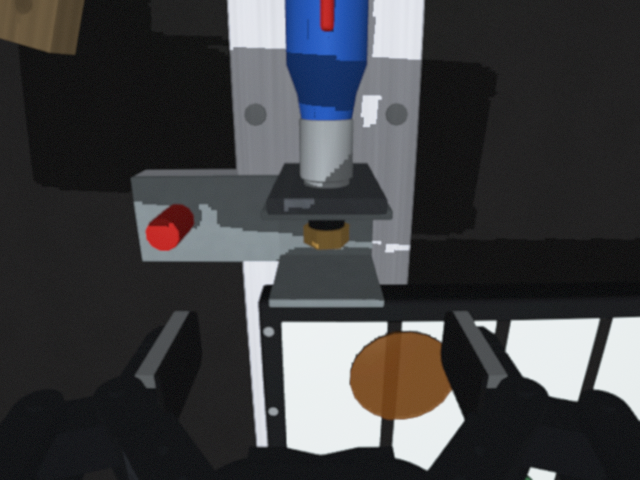

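Knob top is at z 0.061, so the pin is fully home. Brass head at (326,236), with the gripper centred on it within about 1–2 mm. Descending in stages.

>>> drive_tool([
  [0,0,0.015,0,0,0,1],
  [0,0,0.02,0,0,0,1],
  [0,0,0.01,0,0,0,1],
  [0,0,0,0,0,0,1],
  [0,0,0,0,0,0,1],
  [0,0,0,0,0,0,1],
])

```text
t: 9.8
tcp_pos: [0.6392, 0.1112, 0.1362]
tool_rot: [0.69, 0.724, 0.001, 0.001]
force: [-0.4, 0.6, 0.2]
finger_gap: 0.995
gripper_force: 0.0
```

```bash
python3 w.py w5; python3 - <<'E'
from h import *
d=load("w5"); hsv=cv2.cvtColor(d["image"],cv2.COLOR_RGB2HSV).astype(int); H,S,V=hsv[...,0],hsv[...,1],hsv[...,2]
b=(H>10)&(H<28)&(S>110)&(V>60); b[:,:260]=0;b[:,400:]=0;b[340:]=0
blob(d,b,.08,"brass")
E
```

```text
t 9.8 tcp [0.6392 0.1112 0.1362] yawY 2.77 z [ 0.0015  0.     -1.    ] gap 0.99470236279772 0.0 [-0.4  0.6  0.2]
brass [293, 254, 55, 31, 1200] cen [320.4 270.5] [0.638  0.1119 0.08  ] circ 320.2 264.4 28.2 [0.6378 0.115  0.08  ]
```

View pics/w5.png

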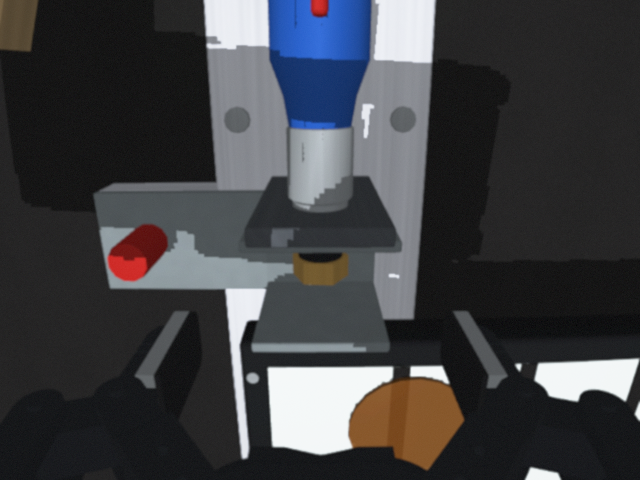

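The head at (320,268) is centred between the fingers. One check of the gap edges (near leg about v=247, far leg about v=284).

```bash
python3 - <<'E'
from h import *
d=load("w5"); g=cv2.cvtColor(d["image"],cv2.COLOR_RGB2GRAY)
print([(v,int(g[v,270])) for v in range(222,300,2)])
print([(v,int(g[v,320])) for v in range(222,360,3)])
for v,z in ((228,.112),(246,.112),(252,.105),(283,.092),(344,.092),(351,.092)): print(v,z,plane(d,[[300,v]],z).round(4),depth(d,[[300,v]]).round(4))
E
```

```text
[(222, 44), (224, 45), (226, 43), (228, 49), (230, 54), (232, 56), (234, 62), (236, 65), (238, 65), (240, 64), (242, 62), (244, 60), (246, 59), (248, 71), (250, 77), (252, 76), (254, 80), (256, 82), (258, 81), (260, 81), (262, 99), (264, 146), (266, 150), (268, 149), (270, 148), (272, 150), (274, 150), (276, 150), (278, 151), (280, 141), (282, 84), (284, 71), (286, 70), (288, 72), (290, 70), (292, 70), (294, 71), (296, 70), (298, 72)]
[(222, 43), (225, 45), (228, 48), (231, 51), (234, 53), (237, 50), (240, 50), (243, 52), (246, 56), (249, 76), (252, 55), (255, 19), (258, 22), (261, 23), (264, 87), (267, 90), (270, 90), (273, 92), (276, 93), (279, 92), (282, 93), (285, 81), (288, 70), (291, 71), (294, 71), (297, 69), (300, 73), (303, 70), (306, 70), (309, 70), (312, 70), (315, 71), (318, 70), (321, 70), (324, 71), (327, 71), (330, 69), (333, 71), (336, 71), (339, 68), (342, 88), (345, 145), (348, 150), (351, 115), (354, 34), (357, 35)]
228 0.112 [[0.6291 0.1432 0.112 ]] [[0.6291 0.1433 0.1123]]
246 0.112 [[0.6293 0.1362 0.112 ]] [[0.6293 0.1362 0.1121]]
252 0.105 [[0.6292 0.1309 0.105 ]] [[0.6292 0.131  0.1052]]
283 0.092 [[0.6292 0.111  0.092 ]] [[0.6274 0.0802 0.0298]]
344 0.092 [[0.6302 0.0798 0.092 ]] [[0.6302 0.0795 0.0915]]
351 0.092 [[0.6303 0.076  0.092 ]] [[0.6303 0.0761 0.0922]]
```

>>> drive_tool([
  [-0.001,0,0.015,0,0,0,1],
  [0,0,0.02,0,0,0,1],
  [0,0,0.015,0,0,0,1],
  [0,0,0.006,0,0,0,1],
  [0,0,0,0,0,0,1],
  [0,0,0,0,0,0,1],
  [0,0,0,0,0,0,1],
], newtons=80)

```text
t: 10.55
tcp_pos: [0.6394, 0.1102, 0.0803]
tool_rot: [0.69, 0.724, 0.001, 0.001]
force: [1.0, 0.0, 0.8]
finger_gap: 0.996
gripper_force: 0.0
```

>>> drive_tool([
  [0,0,0,0,0,0,-1],
  [0,0,0,0,0,0,-1],
  [0,0,0,0,0,0,-1],
  [0,0,0,0,0,0,-1],
  [0,0,0,0,0,0,-1],
  [0,0,0,0,0,0,-1],
  [0,0,0,0,0,0,-1],
  [0,0,0,0,0,0,-1],
])

```text
t: 11.35
tcp_pos: [0.6391, 0.1102, 0.08]
tool_rot: [0.69, 0.724, 0.0, 0.0]
force: [0.6, -0.7, 4.3]
finger_gap: 0.248
gripper_force: 78.1
```

>>> drive_tool([
  [0,0,0,0,0,0,-1],
  [0,0,0,0,0,0,-1],
  [0,0,0,0,0,0,-1],
  [0,0,0,0,0,0,-1],
  [0,0,0,0,0,0,-1],
  [0,0,0,0,0,0,-1],
  [0,0,0,0,0,0,-1],
  [0,0,0,0,0,0,-1],
  [0,0,0,0,0,0,-1],
  [0,0,0,0,0,0,-1],
])

```text
t: 12.35
tcp_pos: [0.6391, 0.1102, 0.08]
tool_rot: [0.69, 0.724, 0.0, 0.0]
force: [-0.4, 0.2, 4.6]
finger_gap: 0.244
gripper_force: 78.2
```

```bash
python3 -c "
from h import *
s=manip.sense();print(s['t'],s['ft_torque'],s['force'])"
```

```text
12.35 [0.08060702 0.03121443 0.09512549] [-0.44080124  0.21601895  4.56029564]
```

>>> drive_tool([
  [0,0,0,0,0,0,-1],
  [0,0,0,0,0,0,-1],
  [0,0,0,0,0,0,-1],
  [0,0,0,0,0,0,-1],
  [0,0,0,0,0,0,-1],
  [0,0,0,0,0,0,-1],
  [0,0,0,0,0,0,-1],
  [0,0,0,0,0,0,-1],
  [0,0,0,0,0,0,-1],
  [0,0,0,0,0,0,-1],
])

```text
t: 13.35
tcp_pos: [0.6391, 0.1102, 0.08]
tool_rot: [0.69, 0.724, 0.0, 0.0]
force: [-0.5, -0.4, 5.1]
finger_gap: 0.247
gripper_force: 78.2
```

>>> drive_tool([
  [0,0,0,0,0,0,-1],
  [0,0,0,0,0,0,-1],
  [0,0,0,0,0,0,-1],
  [0,0,0,0,0,0,-1],
  [0,0,0,0,0,0,-1],
  [0,0,0,0,0,0,-1],
  [0,0,0,0,0,0,-1],
  [0,0,0,0,0,0,-1],
  [0,0,0,0,0,0,-1],
  [0,0,0,0,0,0,-1],
])

```text
t: 14.35
tcp_pos: [0.6391, 0.1102, 0.08]
tool_rot: [0.69, 0.724, 0.0, 0.0]
force: [-0.8, -0.9, 3.9]
finger_gap: 0.247
gripper_force: 78.2
```

>>> drive_tool([
  [0,0,0,0,0,0,-1],
  [0,0,0,0,0,0,-1],
  [0,0,0,0,0,0,-1],
  [0,0,0,0,0,0,-1],
  [0,0,0,0,0,0,-1],
  [0,0,0,0,0,0,-1],
  [0,0,0,0,0,0,-1],
  [0,0,0,0,0,0,-1],
  [0,0,0,0,0,0,-1],
  [0,0,0,0,0,0,-1],
])

```text
t: 15.35
tcp_pos: [0.6391, 0.1102, 0.08]
tool_rot: [0.69, 0.724, 0.0, 0.0]
force: [-0.2, 0.2, 4.4]
finger_gap: 0.249
gripper_force: 78.2
```

>>> drive_tool([
  [0,0,0,0,0,0,-1],
  [0,0,0,0,0,0,-1],
  [0,0,0,0,0,0,-1],
  [0,0,0,0,0,0,-1],
  [0,0,0,0,0,0,-1],
  [0,0,0,0,0,0,-1],
  [0,0,0,0,0,0,-1],
  [0,0,0,0,0,0,-1],
  [0,0,0,0,0,0,-1],
  [0,0,0,0,0,0,-1],
])

```text
t: 16.35
tcp_pos: [0.6391, 0.1102, 0.08]
tool_rot: [0.69, 0.724, 0.0, 0.0]
force: [0.6, -0.4, 6.0]
finger_gap: 0.242
gripper_force: 78.2
```

>>> drive_tool([
  [0,0,0,0,0,0,-1],
  [0,0,0,0,0,0,-1],
  [0,0,0,0,0,0,-1],
  [0,0,0,0,0,0,-1],
  [0,0,0,0,0,0,-1],
  [0,0,0,0,0,0,-1],
  [0,0,0,0,0,0,-1],
  [0,0,0,0,0,0,-1],
  [0,0,0,0,0,0,-1],
  [0,0,0,0,0,0,-1],
])

```text
t: 17.35
tcp_pos: [0.6391, 0.1102, 0.08]
tool_rot: [0.69, 0.724, 0.0, 0.0]
force: [-0.5, -0.0, 5.3]
finger_gap: 0.248
gripper_force: 77.9
```

>>> drive_tool([
  [0,0,0,0,0,0,-1],
  [0,0,0,0,0,0,-1],
  [0,0,0,0,0,0,-1],
  [0,0,0,0,0,0,-1],
  [0,0,0,0,0,0,-1],
  [0,0,0,0,0,0,-1],
  [0,0,0,0,0,0,-1],
  [0,0,0,0,0,0,-1],
  [0,0,0,0,0,0,-1],
  [0,0,0,0,0,0,-1],
])

```text
t: 18.35
tcp_pos: [0.6391, 0.1102, 0.08]
tool_rot: [0.69, 0.724, 0.0, 0.0]
force: [-0.9, 0.9, 5.1]
finger_gap: 0.244
gripper_force: 77.9
```

>>> drive_tool([
  [0,0,0,0,0,0,-1],
  [0,0,0,0,0,0,-1],
  [0,0,0,0,0,0,-1],
  [0,0,0,0,0,0,-1],
  [0,0,0,0,0,0,-1],
  [0,0,0,0,0,0,-1],
  [0,0,0,0,0,0,-1],
  [0,0,0,0,0,0,-1],
  [0,0,0,0,0,0,-1],
  [0,0,0,0,0,0,-1],
])

```text
t: 19.35
tcp_pos: [0.6391, 0.1102, 0.08]
tool_rot: [0.69, 0.724, 0.0, 0.0]
force: [-0.2, -0.3, 4.7]
finger_gap: 0.242
gripper_force: 77.9
```

```bash
python3 w.py w6; python3 -c "
from h import *
s=manip.sense();print(s['t'],s['ft_torque'],s['force'])"
```

```text
t 19.35 tcp [0.6391 0.1102 0.08  ] yawY 2.78 z [ 0.0013 -0.     -1.    ] gap 0.24156415221110125 77.87675030529499 [-0.2 -0.3  4.7]
19.4 [ 0.05922298 -0.16898745 -0.03985462] [-0.19813011  0.83176614  5.19206745]
```

View pics/w6.png

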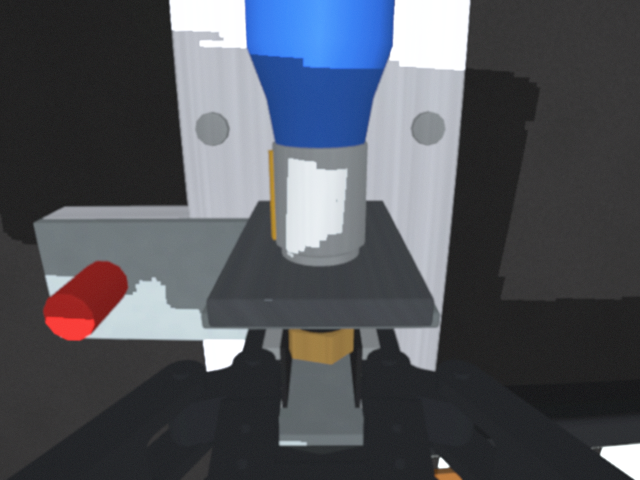

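The fingers hold the brass head at (320,345) and the pin is in place at (85,300). The wrist torque changed by about 0.2 N m, which suggests the driver has stalled. I'll confirm that the socket stripe at (272,195) has stopped, then hand in.

>>> drive_tool([
  [0,0,0,0,0,0,-1],
  [0,0,0,0,0,0,-1],
  [0,0,0,0,0,0,-1],
  [0,0,0,0,0,0,-1],
  [0,0,0,0,0,0,-1],
  [0,0,0,0,0,0,-1],
  [0,0,0,0,0,0,-1],
])

```text
t: 20.1
tcp_pos: [0.6391, 0.1102, 0.08]
tool_rot: [0.69, 0.724, 0.0, 0.0]
force: [0.2, 0.9, 4.7]
finger_gap: 0.248
gripper_force: 77.9
```

```bash
python3 w.py w7; python3 - <<'E'
from h import *
a,b=[load(n)["image"][140:260,260:380].astype(int) for n in("w6","w7")]
D=abs(a-b).max(2); print("changed px",(D>40).sum())
if (D>40).sum()<40: print(manip.sign_off())
E
```

```text
t 20.1 tcp [0.6391 0.1102 0.08  ] yawY 2.77 z [ 0.0013  0.     -1.    ] gap 0.24827353612311354 77.87695661187172 [0.2 0.9 4.7]
changed px 0
the job is handed in; nothing more can be done
None
```

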